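Put the graded support pillars back on their rail in order of size

TASK

Put the four aluminium support pillars from the workbench back on the blue rail in order of size: the smallest on the round mark next to the red post, then each next larger one, up to the largest on the mark next to the black post. Stand each upright, centred on its own mark, and do not knock over the oil bottle.

Things in the scene. Friction and masses are not known exactly. Their poses are not given: they have to be found in the camera images.
- rail: blue flat rail, 80 mm wide (its x axis) x 290 mm long (its y axis) x 12 mm thick, fixed on the white lid; origin at the centre of its underside, z up. On its top (12 mm above the origin) four flat round marks, black rubber with a white rim, 54 mm across, lie in a row along its y axis at y = -96, -32, +32 and +96 mm, x = 0. They are flush: nothing locates or holds a pillar
- red_stop: red round end post fixed on one end of the rail, 17 mm across, 20 mm high (top 32 mm above the lid), at y = +136 or -136 mm of the rail, x = 0; it changes ends between starts; origin at its foot, on the rail's top
- black_stop: black round end post, same size as the red one, fixed on the other end of the rail; origin at its foot
- pillar_1: smallest of four loose bare-aluminium support pillars standing on the workbench, whose top is 2 mm higher than the lid: plain upright cylinder, 26 mm in diameter, 28 mm high, about 45 g (may vary by 20 %), with two thin dark grooves round it and a small tapped hole in its top; origin at the centre of its underside, z up along its axis
- pillar_2: second smallest of four loose bare-aluminium support pillars standing on the workbench, whose top is 2 mm higher than the lid: plain upright cylinder, 33 mm in diameter, 42 mm high, about 100 g (may vary by 20 %), with two thin dark grooves round it and a small tapped hole in its top; origin at the centre of its underside, z up along its axis
- pillar_3: second largest of four loose bare-aluminium support pillars standing on the workbench, whose top is 2 mm higher than the lid: plain upright cylinder, 40 mm in diameter, 56 mm high, about 190 g (may vary by 20 %), with two thin dark grooves round it and a small tapped hole in its top; origin at the centre of its underside, z up along its axis
- pillar_4: largest of four loose bare-aluminium support pillars standing on the workbench, whose top is 2 mm higher than the lid: plain upright cylinder, 46 mm in diameter, 70 mm high, about 310 g (may vary by 20 %), with two thin dark grooves round it and a small tapped hole in its top; origin at the centre of its underside, z up along its axis
- oil_bottle: loose small grey oil bottle with a red-brown spout standing beyond the pillars, to the robot's right, 39 mm in diameter, 113 mm high; not to be handled; origin at the centre of its underside

How it is judged:
By the outcome, as a careful person would: the job done as asked, in the order asked, and still so for the second after the job is handed in, with the robot touching nothing.
It also fails if it takes over 99 s, if anything falls off the work surface, if the arm or the gripper's body presses on something with over 40 N, if the wrist force passes 120 N, or if a joint passes its speed limit or range.

ROBOT

A 7-joint arm with a two-finger parallel gripper is mounted at the origin on a cart in front of the work surface, level with it; the furniture and walls round the work are solid. World frame = base frame: x ahead of the robot, y to its left, z up, the work surface at z = 0. Lengths are in m, angles in rad, forces in N, time in s.
With the tool pointing down it reaches from about 0.4 to 0.75 m from the base axis. Payload 19.5 kg.
Tool frame: the origin (TCP) lies at the very end of the fingers, on their centre line; the grasp point (between the pads) lies 19 mm behind it; z points along the fingers, y is the line along which they close (so a half turn about z gives the same grasp; the last joint's range is limited). The gripper opens to 85 mm and grips with 20 to 120 N. Pads are 22 mm wide; open, the fingers measure 114 mm over their backs; the gripper's body (76 mm by 85 mm) begins 54 mm behind the grasp point. The pads swing forward as they close: fully open they stand 13 mm farther back than shut.
Start: joints at [-1.184, 0.707, -0.028, 1.485, 0.022, 0.951, -0.075], TCP at [0.239, 0.523, 0.231] pointing down, gripper open.
Joint ranges: [-2.71, 2.71], [-0.32, 2.16], [-1.57, 1.52], [0, 2.45], [-1.46, 4.6], [0, 2.02], [-2.83, 2.83]. Speed limits (rad/s): [1.89, 1.89, 2.57, 2.57, 3.01, 3.01, 3.01].

INTERFACE

Orientations are given as [roll, pitch, yaw] about the fixed x, y, z axes, in that order (R = Rz(yaw) Ry(pitch) Rx(roll)).
In Python, from cell import * gives the robot as it stands.
- The arm moves only by the tool move_arm, never from a script. Its argument "plan" is a list of rows, each a list of 7 numbers: the shift along the tool's x, y, z in mm, then the turn, a rotation vector about the tool's x, y, z in degrees, then the opening, from -1 (shut) to 1 (fully open). In form: [[dx, dy, dz, rx, ry, rz, jaw], ...]. A call has 1 to 12 rows; each row shifts and turns the commanded pose from where the row before left it, along the tool's axes as they then stand; what a row does not reach is not made up. A row lasts 1/10 s, in which the tool goes at most 50 mm and 8.59 degrees, less where a joint would pass 70% of its speed; a pose out of reach is approached as far as the arm can. A call with a gripper value outside its range is refused whole. The fingers move at their own pace and stop on an object; the grip force is fixed at half the most. Time passes only in rows, so rows that do not move let the fingers close. It gives the time, the measured TCP pose, the force, the opening and the grip force at its end, in the units of the state.
- state(): the state, without advancing time (a new reading comes with each control period).
- snapshot(name): name is "scene" or "top" or "wrist"; returns the picture (400x640x3 uint8, red, green, blue); there is no depth.
- camera_model(name): a dict with "vfov" (degrees; the focal length in pixels is half the picture's height over the tangent of half this angle, whatever the lens; pixels are square), "cx", "cy" (the principal point, pixels), "world_from_camera" (4x4, takes a point from camera to world coordinates); the wrist camera has in their place "T_tool_cam" (4x4, takes a point from camera to tool coordinates, whose origin is the TCP and whose axes are the flange's). Camera axes: x right, y up, looking along -z (the intrinsics and any distortion apply to the point x, -y, -z); pixel columns grow to the right and rows downward; lengths in m; the calibration is good to about 2 mm. The wrist camera is an equidistant fisheye: a pixel r from the principal point sees the ray r / f radians off the axis. A picture is of the moment at which its call begins: read the wrist's pose just before it. camera_model takes no time and is no camera call.
- job_done(): hands the job in; it is judged then, once.
The state is a dict: "clock": time; "q": joint angles; "qd": joint speeds; "effort": joint torques, N m; "position": TCP position; "orientation": TCP orientation; "contact_force": force on the tool from outside, world axes, zero at the start; "wrist_torque": the same for the moment, N m; "grip_width": finger opening in m; "gripper_force": force on a finger pad.
Only numpy, scipy, OpenCV 4.12 (cv2) and the standard library are available. Lean on these libraries where they do the work, as an engineer would, in place of code of your own. Each camera call takes 0.05 s, during which the arm holds its last target. There are 200 camera calls.

## Working session

There is one attempt and no reset: what is moved stays moved. The work goes in short steps, Python scripts to look and compute and a tool call to move; the robot and the scene stay as the last step left them, time stands still between calls to the robot, and variables do not carry over. Pictures are saved under pics/ and viewed, at most 14 in all, crops included, and the job is handed in when it is done.

Besides the shell and the picture viewer there is one more tool, called after ">>>" by a JSON object that holds its "name" and its "arguments". move_arm: Moves the arm, as the interface text tells. Its arguments: {"type":"object","properties":{"plan":{"type":"array"}},"required":["plan"]}

```bash
mkdir -p pics; python3 - <<'E'
from cell import *
import cv2
s=state();print(s)
for n in("scene","top"):
    im=snapshot(n);cv2.imwrite(f"pics/{n}0.png",im[:,:,::-1]);print(n,camera_model(n))
print(camera_model("wrist"))
E
```

```text
{'clock': 0.0, 'q': array([-1.18368625,  0.70709288, -0.02759644,  1.48502057,  0.02200531,
        0.9508954 , -0.07554755]), 'qd': array([-8.38917981e-05, -5.82524128e-05, -8.69308127e-04,  6.67394358e-04,
       -3.82807081e-05, -9.89968135e-04,  9.65820384e-04]), 'effort': array([ 2.03520071e-04, -8.83215952e+01,  1.23496190e+00, -2.36157364e+01,
        1.70533854e-02,  6.57502591e-03, -2.47451408e-05]), 'position': array([0.23897664, 0.52268578, 0.23082838]), 'orientation': array([-3.14048043e+00,  5.42228653e-05,  2.71272300e+00]), 'contact_force': array([-0.22462045,  0.11136713,  0.10586787]), 'wrist_torque': array([ 0.00785282, -0.01524045, -0.02970154]), 'gripper_force': 0.0, 'grip_width': 0.08520757999683544}
scene {'vfov': 46.62982373966273, 'cx': 319.1409000924213, 'cy': 205.84874990083867, 'world_from_camera': array([[ 0.68841018,  0.37251002, -0.62235657, -0.40407981],
       [-0.72517243,  0.37088128, -0.58014828, -0.98151906],
       [ 0.01470936,  0.85069581,  0.52545244,  0.81131705],
       [ 0.        ,  0.        ,  0.        ,  1.        ]])}
top {'vfov': 50.83780234952082, 'cx': 317.1367436818622, 'cy': 197.87785454034818, 'world_from_camera': array([[-0.02662653,  0.99327621, -0.11266497,  0.37435862],
       [-0.99958671, -0.02523351,  0.01377254, -0.11833062],
       [ 0.010837  ,  0.11298512,  0.99353758,  1.43560374],
       [ 0.        ,  0.        ,  0.        ,  1.        ]])}
{'vfov': 65.70646984690485, 'cx': 318.566384569791, 'cy': 199.35164906390335, 'T_tool_cam': array([[-8.13328810e-04,  9.54697770e-01,  2.97576052e-01,
         7.65624459e-02],
       [ 9.99999666e-01,  7.53655088e-04,  3.15266319e-04,
        -8.08975099e-04],
       [ 7.67143458e-05,  2.97576209e-01, -9.54698064e-01,
        -1.42230086e-01],
       [ 0.00000000e+00,  0.00000000e+00,  0.00000000e+00,
         1.00000000e+00]])}
```

View pics/scene0.png

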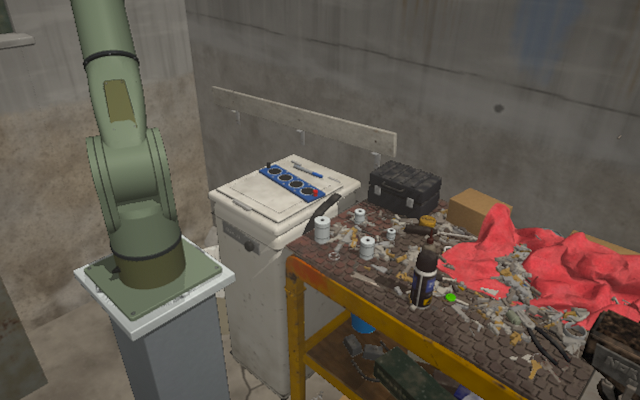

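View pics/top0.png

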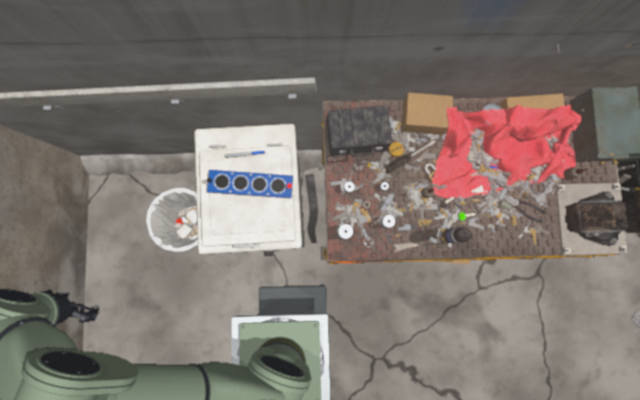

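The red post is at the right end in the top view (289,186), the -y end, and the black one is at (209,181). The pillars are near (349,187), (384,186), (346,231) and (389,222), and the bottle is near (458,234). I'll zoom in next.

```bash
cat > h.py <<'E'
from cell import *
import cv2,numpy as np
def ray(n,px,pose=None):
    m=camera_model(n);f=200/np.tan(np.radians(m["vfov"]/2))
    x=px[0]-m["cx"];y=px[1]-m["cy"]
    if n=="wrist":
        r=np.hypot(x,y)+1e-9;t=r/f;d=np.array([np.sin(t)*x/r,-np.sin(t)*y/r,-np.cos(t)])
        T=np.eye(4);T[:3,:3]=rot(pose["orientation"]);T[:3,3]=pose["position"];W=T@m["T_tool_cam"]
    else:
        d=np.array([x/f,-y/f,-1]);W=m["world_from_camera"]
    return W[:3,3],W[:3,:3]@d
def rot(o):
    from scipy.spatial.transform import Rotation as R
    return R.from_euler("xyz",o).as_matrix()
def onplane(n,px,z,pose=None):
    o,d=ray(n,px,pose);return o+d*(z-o[2])/d[2]
def proj(n,P,pose=None):
    m=camera_model(n);f=200/np.tan(np.radians(m["vfov"]/2))
    if n=="wrist":
        T=np.eye(4);T[:3,:3]=rot(pose["orientation"]);T[:3,3]=pose["position"];W=T@m["T_tool_cam"]
    else: W=m["world_from_camera"]
    p=W[:3,:3].T@(np.array(P)-W[:3,3]);p=np.array([p[0],-p[1],-p[2]])
    if n=="wrist":
        a=np.hypot(p[0],p[1]);t=np.arctan2(a,p[2]);return np.array([m["cx"]+f*t*p[0]/a,m["cy"]+f*t*p[1]/a])
    return np.array([m["cx"]+f*p[0]/p[2],m["cy"]+f*p[1]/p[2]])
E
python3 - <<'E'
from h import *
im=cv2.imread("pics/top0.png")
c=cv2.resize(im[160:260,200:340+140],None,fx=2.85,fy=2.85,interpolation=cv2.INTER_CUBIC)
s=cv2.imread("pics/scene0.png");c2=cv2.resize(s[150:310,255:455],None,fx=2,fy=2,interpolation=cv2.INTER_CUBIC)
cv2.imwrite("pics/z.png",np.vstack([c,np.pad(c2[:314],((0,0),(0,c.shape[1]-c2.shape[1]),(0,0)))]))
for z,pp in((.012,[(221,182),(240,183),(259,184),(278,186),(289,186),(209,181)]),(.05,[(349,187),(384,186),(346,231),(389,222)]),(.1,[(458,234)])):
    for p in pp: print(p,onplane("top",p,z).round(3))
E
```

```text
(221, 182) [0.599 0.188 0.012]
(240, 183) [0.594 0.124 0.012]
(259, 184) [0.588 0.059 0.012]
(278, 186) [ 0.58  -0.006  0.012]
(289, 186) [ 0.579 -0.043  0.012]
(209, 181) [0.603 0.229 0.012]
(349, 187) [ 0.565 -0.244  0.05 ]
(384, 186) [ 0.566 -0.361  0.05 ]
(346, 231) [ 0.42  -0.229  0.05 ]
(389, 222) [ 0.445 -0.372  0.05 ]
(458, 234) [ 0.399 -0.581  0.1  ]
```

View pics/z.png

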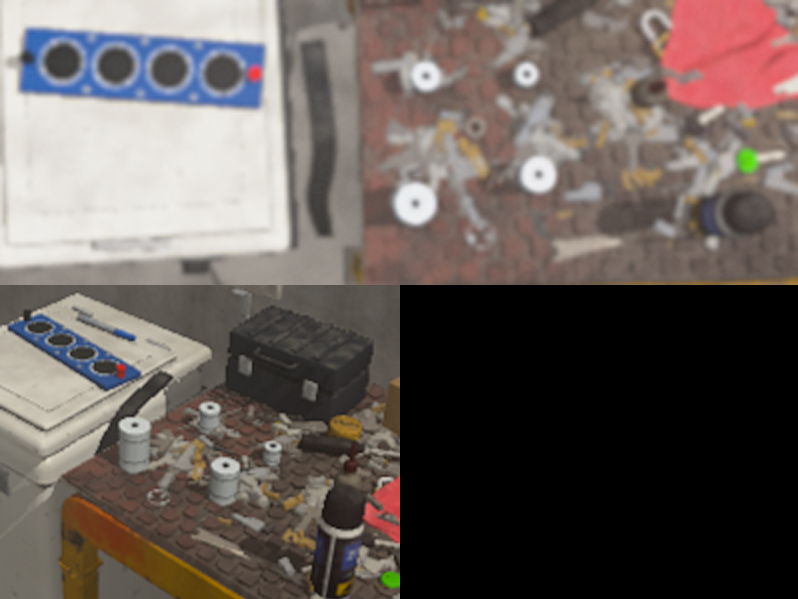

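Largest to smallest: P4 near (346,231), P3 (389,221), P2 (349,187), P1 (385,186). I'll refine the centres with masks.

```bash
python3 - <<'E'
from h import *
im=cv2.imread("pics/top0.png");hsv=cv2.cvtColor(im,cv2.COLOR_BGR2HSV);g=im.min(2)
for n,(u,v),h,d in(("P4",(345.6,231.2),70,46),("P3",(388.8,221),56,40),("P2",(349.1,186.7),42,33),("P1",(384.6,186),28,26)):
    r=d/2/1000*428/1.35+1.5
    Y,X=np.mgrid[:400,:640];w=np.clip(g.astype(float)-140,0,80)*(np.hypot(X-u,Y-v)<r+1)
    c=(w*X).sum()/w.sum(),(w*Y).sum()/w.sum();print(n,np.round(c,1),w.sum()/80,onplane("top",c,.002+h/1000).round(4))
m=cv2.inRange(hsv,(100,120,60),(130,255,255));m[:,:200]=0;m[:,300:]=0
k=max(cv2.findContours(m,0,2)[0],key=cv2.contourArea);(rc,rs,ra)=cv2.minAreaRect(k);print(rc,rs,ra,onplane("top",rc,.012).round(4))
inner=np.zeros_like(m);cv2.drawContours(inner,[k],-1,255,-1)
dk=((im.max(2)<70)&(inner>0)).astype(np.uint8)
n,l,st,ce=cv2.connectedComponentsWithStats(dk)
for i in range(1,n):
    if st[i,4]>40: print(st[i,4],ce[i].round(2),onplane("top",ce[i],.012).round(4))
E
```

```text
P4 [345.3 230.6] 163.5375 [ 0.4201 -0.2256  0.072 ]
P3 [388.6 220.3] 122.8875 [ 0.4506 -0.37    0.058 ]
P2 [348.6 186. ] 87.0 [ 0.5694 -0.2437  0.044 ]
P1 [384.4 185.5] 39.7 [ 0.57   -0.3662  0.03  ]
(249.42892456054688, 183.49490356445312) (82.57532501220703, 21.017879486083984) 4.085616588592529 [0.591  0.0916 0.012 ]
82 [221.4  181.21] [0.6013 0.1869 0.012 ]
```

>>> {"name": "move_arm", "arguments": {"plan": [[0,0,0,0,0,7.9,1],[0,0,0,0,0,7.9,1],[0,0,0,0,0,7.9,1],[0,0,0,0,0,7.9,1],[0,0,0,0,0,7.9,1],[0,0,0,0,0,7.9,1],[0,0,0,0,0,7.9,1],[0,0,0,0,0,7.9,1],[0,0,0,0,0,7.8,1]]}}

```text
clock: 1.0
position: [0.2389, 0.5228, 0.2311]
orientation: [-3.141, 0.001, 1.468]
contact_force: [0.2, 0.5, 0.5]
grip_width: 0.0856
gripper_force: 0.0
```

>>> {"name": "move_arm", "arguments": {"plan": [[-32,32,0,0,0,0,1],[-32,32,0,0,0,0,1],[-32,32,0,0,0,0,1],[-32,32,0,0,0,0,1],[-32,32,0,0,0,0,1],[-32,32,0,0,0,0,1],[-32,32,0,0,0,0,1],[-32,32,0,0,0,0,1],[-32,32,0,0,0,0,1],[-32,32,0,0,0,0,1],[-32,32,0,0,0,0,1],[-32,32,0,0,0,0,1]]}}

```text
clock: 2.2
position: [0.5848, 0.1018, 0.2311]
orientation: [-3.141, 0.0, 1.474]
contact_force: [-0.4, 1.0, 0.3]
grip_width: 0.0853
gripper_force: 0.0
```

```bash
python3 - <<'E'
from h import *
s=state();im=snapshot("wrist");cv2.imwrite("pics/w1.png",im[:,:,::-1]);print(s["position"],s["orientation"],s["qd"].max())
np.save("w1.npy",np.r_[s["position"],s["orientation"]])
E
```

```text
[0.58481869 0.10182099 0.23113201] [-3.14114362e+00  6.05918402e-05  1.47362744e+00] 0.7876773444465699
```

View pics/w1.png

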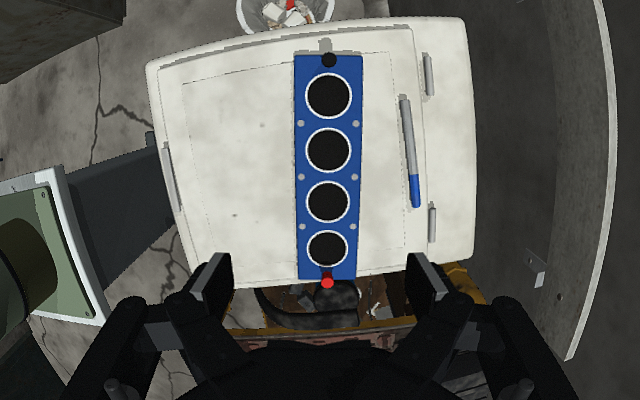

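The wrist picture shows the four marks at (328,95), (328,150), (328,202) and (327,248). The red post is at (327,283) and the black one at (329,60). The arm was still moving during that shot, so I'll let it settle and measure.

```bash
cat >> h.py <<'E'
def marks(im,s,seeds):
    # dark rubber discs inside the blue rail, centroid of the disc boundary cast onto the rail top
    hsv=cv2.cvtColor(im,cv2.COLOR_RGB2HSV)
    dk=(im.max(2)<75).astype(np.uint8);out=[]
    n,l,st,ce=cv2.connectedComponentsWithStats(dk)
    for u,v in seeds:
        i=l[int(v),int(u)];c=max(cv2.findContours((l==i).astype(np.uint8),0,1)[0],key=cv2.contourArea)[:,0]
        P=np.array([onplane("wrist",p,.012,s)[:2] for p in c]);
        A=np.c_[2*P,np.ones(len(P))];q=np.linalg.lstsq(A,(P**2).sum(1),rcond=None)[0]
        out.append([q[0],q[1],np.sqrt(q[2]+q[0]**2+q[1]**2)])
    return np.array(out)
E
python3 - <<'E'
from h import *
for k in range(4): s=state();im=snapshot("wrist")
print(s["position"],abs(s["qd"]).max())
M=marks(im,s,[(328,94),(328,150),(328,202),(327,248)]);print(M.round(4))
d=M[0,:2]-M[3,:2];print("len",np.hypot(*d)*1e3,"angle",np.degrees(np.arctan2(d[1],d[0])),M[:,:2].mean(0))
E
```

```text
[0.5839888  0.10279836 0.23078173] 0.04410541662088709
[[ 0.6033  0.1881  0.0234]
 [ 0.597   0.1242  0.0233]
 [ 0.5909  0.0606  0.0232]
 [ 0.5843 -0.0032  0.0232]]
len 192.17427471189083 angle 84.33760124730432 [0.59385704 0.09243648]
```

>>> {"name": "move_arm", "arguments": {"plan": [[-39,-5,0,0,0,0,1],[-39,-5,0,0,0,0,1],[-39,-5,0,0,0,0,1],[-39,-5,0,0,0,0,1],[-39,-5,0,0,0,0,1],[-39,-5,0,0,0,0,1],[-39,-5,0,0,0,0,1],[-39,-5,0,0,0,0,1],[-39,-5,0,0,0,0,1],[-39,-5,0,0,0,0,1],[0,0,0,0,0,0,1],[0,0,0,0,0,0,1]]}}

```text
clock: 3.65
position: [0.4965, -0.279, 0.2313]
orientation: [-3.141, -0.001, 1.474]
contact_force: [-0.1, 1.3, -0.1]
grip_width: 0.0855
gripper_force: 0.0
```

```bash
python3 - <<'E'
from h import *
for k in range(3): s=state();im=snapshot("wrist")
cv2.imwrite("pics/w2.png",im[:,:,::-1]);print(s["position"],s["orientation"],abs(s["qd"]).max());np.save("w2.npy",np.r_[s["position"],s["orientation"]])
for n,p in dict(P4=(.4201,-.2256,.072),P3=(.4506,-.37,.058),P2=(.5694,-.2437,.044),P1=(.57,-.3662,.03)).items(): print(n,proj("wrist",p,s).round(1))
E
```

```text
[ 0.49700926 -0.27806459  0.2313756 ] [ 3.14148234e+00 -7.64364858e-04  1.47588618e+00] 0.005241522007013836
P4 [237.5 138.5]
P3 [287.  259.7]
P2 [383.1 138.9]
P1 [385.  237.4]
```

View pics/w2.png

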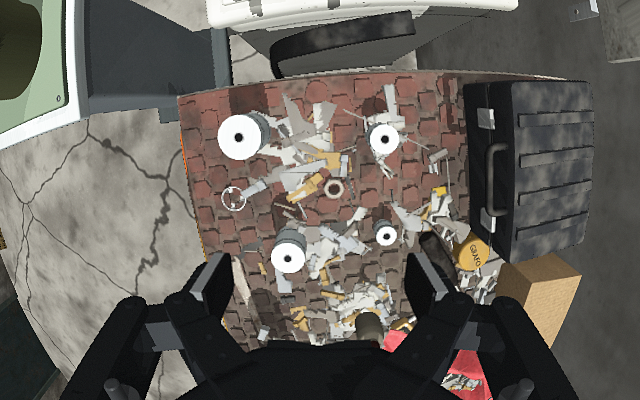

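The wrist view shows the pillar tops with dark holes: P4 (239,137), P3 (288,259), P2 (384,139), P1 (386,236). The debris looks flat. I'll cast the top discs' rims.

```bash
cat >> h.py <<'E'
H=dict(P1=28,P2=42,P3=56,P4=70);D=dict(P1=26,P2=33,P3=40,P4=46)
MK=dict(P1=(.5843,-.0032),P2=(.5909,.0606),P3=(.597,.1242),P4=(.6033,.1881))
def topfit(im,s,n,guess,z0=.002):
    g=im.min(2);Y,X=np.mgrid[:400,:640];z=z0+H[n]/1000
    near=np.hypot(X-guess[0],Y-guess[1])<6
    m=((im.max(2)<110)&near);hole=np.array([X[m].mean(),Y[m].mean()])
    w=(g>190).astype(np.uint8);cnt,l=cv2.connectedComponents(w,connectivity=4)
    ring=l[(np.hypot(X-hole[0],Y-hole[1])<8)&(w>0)];i=np.bincount(ring).argmax()
    c=max(cv2.findContours((l==i).astype(np.uint8),0,1)[0],key=cv2.contourArea)
    P=np.array([onplane("wrist",p,z,s)[:2] for p in c[:,0].astype(float)])
    (cx,cy),r=cv2.minEnclosingCircle((P*1e3).astype(np.float32))
    return onplane("wrist",hole,z,s)[:2],np.array([cx,cy])/1e3,r
def tool(s,dw):
    return rot(s["orientation"]).T@np.array(dw)*1e3
E
python3 - <<'E'
from h import *
a=np.load("w2.npy");s=dict(position=a[:3],orientation=a[3:]);im=cv2.imread("pics/w2.png")[:,:,::-1]
for n,g in dict(P4=(239,137),P3=(288,259),P2=(384,139),P1=(386,236)).items():
    h,c,r=topfit(im,s,n,g);print(n,h.round(4),c.round(4),round(r,1),"tool",tool(s,[*(h-s["position"][:2]),0]).round(1))
E
```

```text
P4 [ 0.4212 -0.2242] [ 0.4213 -0.2243] 22.8 tool [ 46.5 -80.6   0. ]
P3 [ 0.4512 -0.3685] [ 0.4475 -0.3819] 34.2 tool [-94.3 -37.   -0.1]
P2 [ 0.571 -0.244] [ 0.5719 -0.2239] 39.4 tool [40.9 70.4  0. ]
P1 [ 0.5717 -0.3646] [ 0.5717 -0.3644] 13.1 tool [-79.1  82.6  -0.1]
```

>>> {"name": "move_arm", "arguments": {"plan": [[15.5,-27,0,0,0,0,1],[15.5,-27,0,0,0,0,1],[15.5,-26.6,0,0,0,0,1],[0,0,0,0,0,0,1],[0,0,36,0,0,0,1],[0,0,36,0,0,0,1],[0,0,36,0,0,0,1],[0,0,36,0,0,0,1],[0,0,0,0,0,0,1],[0,0,0,0,0,0,1]]}}

```text
clock: 4.8
position: [0.421, -0.2255, 0.088]
orientation: [-3.141, -0.0, 1.474]
contact_force: [0.1, 0.5, 1.3]
grip_width: 0.0854
gripper_force: 0.0
```

```bash
python3 - <<'E'
from h import *
for k in range(2): s=state();im=snapshot("wrist")
cv2.imwrite("pics/w3.png",im[:,:,::-1]);print(s["position"],s["orientation"])
print(tool(s,[*(np.array((.4212,-.2242))-s["position"][:2]),.025-s["position"][2]]).round(1))
E
```

```text
[ 0.42137079 -0.22574382  0.08875265] [3.14033410e+00 5.71468788e-04 1.47419035e+00]
[ 1.6 -0.4 63.8]
```

View pics/w3.png

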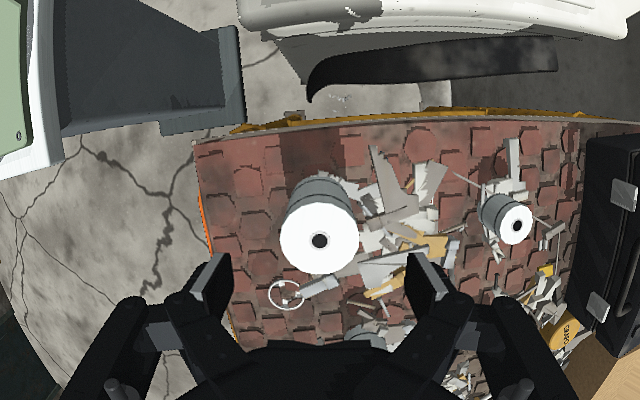

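The P4 top is at (320,240), midway between the fingers. Descending and gripping.

>>> {"name": "move_arm", "arguments": {"plan": [[0.8,0,16,0,0,0,1],[0.8,0,16,0,0,0,1],[0,0,16,0,0,0,1],[0,0,16,0,0,0,1],[0,0,0,0,0,0,1],[0,0,0,0,0,0,-1],[0,0,0,0,0,0,-1],[0,0,0,0,0,0,-1],[0,0,0,0,0,0,-1],[0,0,0,0,0,0,-1],[0,0,0,0,0,0,-1],[0,0,0,0,0,0,-1]]}}

```text
clock: 6.1
position: [0.4214, -0.2244, 0.0245]
orientation: [3.14, 0.001, 1.474]
contact_force: [-1.3, 0.8, 16.3]
grip_width: 0.0451
gripper_force: 58.8
```

>>> {"name": "move_arm", "arguments": {"plan": [[0,0,-30,0,0,0,-1],[0,0,-35,0,0,0,-1],[0,0,-35,0,0,0,-1],[36,12,0,0,0,0,-1],[36,12,0,0,0,0,-1],[36,12,0,0,0,0,-1],[36,12,0,0,0,0,-1],[36,12,0,0,0,0,-1],[36,12,0,0,0,0,-1],[36,12,0,0,0,0,-1],[36,12,0,0,0,0,-1],[36,12,0,0,0,0,-1]]}}

```text
clock: 7.3
position: [0.56, 0.0896, 0.1239]
orientation: [3.142, -0.0, 1.474]
contact_force: [1.3, -0.9, -2.6]
grip_width: 0.0447
gripper_force: 62.9
```

>>> {"name": "move_arm", "arguments": {"plan": [[36,11,0,0,0,0,-1],[36,11,0,0,0,0,-1],[16,5,0,0,0,0,-1],[0,0,0,0,0,0,-1],[0,0,0,0,0,0,-1],[0,0,20,0,0,0,-1],[0,0,20,0,0,0,-1],[0,0,20,0,0,0,-1],[0,0,0,0,0,0,-1],[0,0,0,0,0,0,-1]]}}

```text
clock: 8.3
position: [0.5953, 0.172, 0.0641]
orientation: [3.141, 0.0, 1.473]
contact_force: [-0.2, 0.2, -3.8]
grip_width: 0.0447
gripper_force: 62.8
```

```bash
python3 - <<'E'
from h import *
for k in range(2): s=state();im=snapshot("wrist")
cv2.imwrite("pics/w4.png",im[:,:,::-1]);print(s["position"],s["orientation"],s["contact_force"])
print(tool(s,[*(np.array(MK["P4"])-s["position"][:2]),.0355-s["position"][2]]).round(1))
print(tool(s,[*(np.array(MK["P4"])-s["position"][:2]),0]))
# predicted mark circle in picture
E
```

```text
[0.59557412 0.17225645 0.06450613] [ 3.14054928e+00 -7.06515661e-05  1.47291969e+00] [ 0.67474312  0.20871753 -2.38070059]
[16.5  6.1 29. ]
[1.65226956e+01 6.14066485e+00 7.57435450e-03]
```

View pics/w4.png

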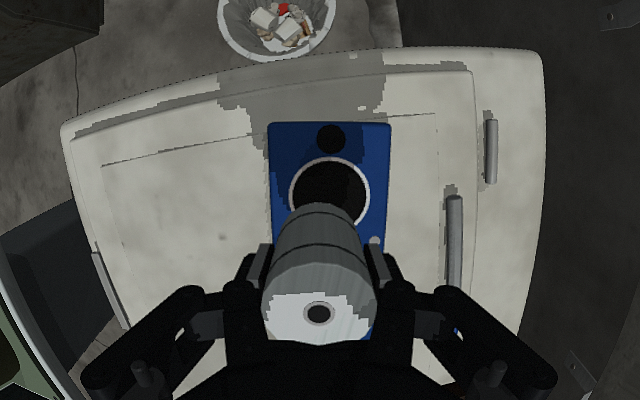

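P4 is held above the rail, with the mark at (329,193) and the black post at (331,137). It is 16.5 mm short along tool x. I'll correct that and lower.

>>> {"name": "move_arm", "arguments": {"plan": [[8.3,3,0,0,0,0,-1],[8.2,3.1,0,0,0,0,-1],[0,0,10,0,0,0,-1],[0,0,10,0,0,0,-1],[0,0,6,0,0,0,-1],[0,0,0,0,0,0,-1],[0,0,0,0,0,0,-1]]}}

```text
clock: 9.1
position: [0.6028, 0.1884, 0.0372]
orientation: [-3.141, 0.0, 1.473]
contact_force: [0.4, 0.2, -3.1]
grip_width: 0.0445
gripper_force: 62.8
```

```bash
python3 - <<'E'
from h import *
for k in range(2): s=state();im=snapshot("wrist")
cv2.imwrite("pics/w5.png",im[:,:,::-1]);print(s["position"],s["orientation"],s["contact_force"])
print(tool(s,[*(np.array(MK["P4"])-s["position"][:2]),.0345-s["position"][2]]).round(1))
E
```

```text
[0.60294161 0.18849856 0.03745327] [3.14142043e+00 5.22263393e-05 1.47336888e+00] [-0.0799546   0.36788172 -3.63328465]
[-0.4  0.4  3. ]
```

>>> {"name": "move_arm", "arguments": {"plan": [[-0.4,0.4,1,0,0,0,-1],[0,0,1,0,0,0,-1],[0,0,0.8,0,0,0,-1],[0,0,0,0,0,0,-1],[0,0,0,0,0,0,-1]]}}

```text
clock: 9.7
position: [0.6033, 0.1882, 0.0349]
orientation: [3.141, -0.0, 1.474]
contact_force: [-3.0, -0.7, 5.0]
grip_width: 0.0446
gripper_force: 63.5
```

>>> {"name": "move_arm", "arguments": {"plan": [[0,0,0,0,0,0,0],[0,0,0,0,0,0,0.5],[0,0,0,0,0,0,1],[0,0,0,0,0,0,1],[0,0,0,0,0,0,1],[0,0,-20,0,0,0,1],[0,0,-40,0,0,0,1],[0,0,-40,0,0,0,1],[0,0,-40,0,0,0,1],[-30,0,-40,0,0,0,1],[-30,0,0,0,0,0,1],[0,0,0,0,0,0,1]]}}

```text
clock: 10.9
position: [0.5977, 0.1243, 0.2159]
orientation: [3.14, 0.001, 1.469]
contact_force: [0.4, 1.2, 0.1]
grip_width: 0.0857
gripper_force: 0.0
```

```bash
cat >> h.py <<'E'
def check(n,pic,places):
    for k in range(3): s=state();im=snapshot("wrist")
    cv2.imwrite(f"pics/{pic}.png",im[:,:,::-1]);print(s["position"],s["orientation"])
    for m in places:
        g=proj("wrist",[*MK[m],.012+H[m]/1000],s)
        h=topfit(im,s,m,g,.012)[0]
        e=h-np.array(MK[m]);print(m,"px",g.round(),"pillar",h.round(4),"err tool mm",tool(s,[*e,0]).round(1))
    return s,im
E
python3 - <<'E'
from h import *
s,im=check("P4","w6",["P4"])
# mark white rim for P4: visible rim vs pillar
for m in MK: print(m,proj("wrist",[*MK[m],.012],s).round())
E
```

```text
[0.59734959 0.12835997 0.21448005] [-3.14141866e+00 -2.53280163e-04  1.47282887e+00]
P4 px [320. 123.] pillar [0.6024 0.1882] err tool mm [ 0.  -0.9  0. ]
P1 [319. 274.]
P2 [320. 228.]
P3 [319. 176.]
P4 [319. 120.]
```

View pics/w6.png

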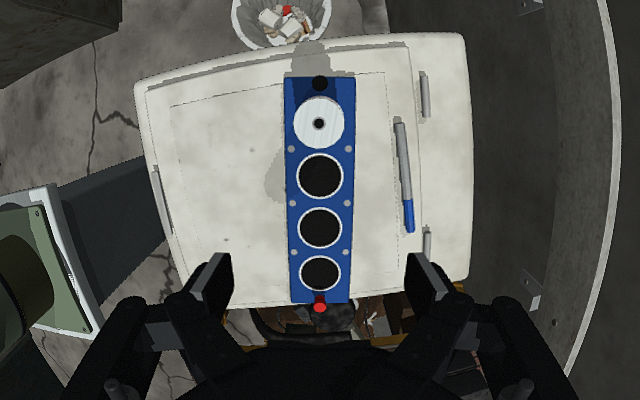

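P4 is on its mark, with its top hole at (319,123), about 1 mm off along tool y. Next is P3.

>>> {"name": "move_arm", "arguments": {"plan": [[-42,-8,0,0,0,0,1],[-42,-8,0,0,0,0,1],[-42,-8,0,0,0,0,1],[-42,-8,0,0,0,0,1],[-42,-8,0,0,0,0,1],[-42,-8,0,0,0,0,1],[-42,-8,0,0,0,0,1],[-42,-8,0,0,0,0,1],[-42,-8,0,0,0,0,1],[-42,-8,0,0,0,0,1],[-42,-8,0,0,0,0,1],[-42,-8,0,0,0,0,1]]}}

```text
clock: 12.25
position: [0.453, -0.3646, 0.2141]
orientation: [-3.141, -0.001, 1.475]
contact_force: [0.4, 0.8, -0.6]
grip_width: 0.0855
gripper_force: 0.0
```

>>> {"name": "move_arm", "arguments": {"plan": [[0,0,30,0,0,0,1],[0,0,35,0,0,0,1],[0,0,35,0,0,0,1],[0,0,20,0,0,0,1],[0,0,0,0,0,0,1]]}}

```text
clock: 12.75
position: [0.4526, -0.3623, 0.0918]
orientation: [-3.138, -0.003, 1.475]
contact_force: [-0.1, 0.0, 0.8]
grip_width: 0.0858
gripper_force: 0.0
```

```bash
cat >> h.py <<'E'
PL=dict(P4=(.4212,-.2242),P3=(.4512,-.3685),P2=(.571,-.244),P1=(.5717,-.3646))
def near(n,zt):
    for k in range(2): s=state();im=snapshot("wrist")
    g=proj("wrist",[*PL[n],.002+H[n]/1000],s)
    h=topfit(im,s,n,g)[0];print(s["position"],s["orientation"],"px",g.round(),"seen",h.round(4))
    print("move by first estimate",tool(s,[*(np.array(PL[n])-s["position"][:2]),zt-s["position"][2]]).round(1),"by this view",tool(s,[*(h-s["position"][:2]),0]).round(1))
E
python3 - <<'E'
from h import *
near("P3",.022)
im=cv2.imread("pics/w6.png")[:,:,::-1];s=dict(position=np.array([0.59734959,0.12835997,0.21448005]),orientation=[-3.14141866e+00,-2.53280163e-04,1.47282887e+00])
M=marks(im,s,[(320,176),(320,228),(320,274)]);print(M.round(4))
E
```

```text
[ 0.45309034 -0.36305461  0.0937083 ] [-3.13991010e+00 -1.13035244e-03  1.47443321e+00] px [318. 238.] seen [ 0.4512 -0.3685]
move by first estimate [-5.7 -1.2 71.7] by this view [-5.6 -1.4 -0. ]
[[ 0.5969  0.1242  0.0234]
 [ 0.5906  0.0606  0.0233]
 [ 0.5845 -0.0033  0.0233]]
```

>>> {"name": "move_arm", "arguments": {"plan": [[-2.8,-0.7,10,0,0,0,1],[-2.8,-0.7,16,0,0,0,1],[0,0,16,0,0,0,1],[0,0,16,0,0,0,1],[0,0,16,0,0,0,1],[0,0,0,0,0,0,1],[0,0,0,0,0,0,-1],[0,0,0,0,0,0,-1],[0,0,0,0,0,0,-1],[0,0,0,0,0,0,-1],[0,0,0,0,0,0,-1],[0,0,0,0,0,0,-1]]}}

```text
clock: 14.05
position: [0.4512, -0.3695, 0.0215]
orientation: [3.141, 0.001, 1.474]
contact_force: [-1.7, 1.2, 10.6]
grip_width: 0.0392
gripper_force: 59.4
```

>>> {"name": "move_arm", "arguments": {"plan": [[0,0,0,0,0,0,-1],[0,0,0,0,0,0,-1]]}}

```text
clock: 14.25
position: [0.4512, -0.3695, 0.0215]
orientation: [3.141, 0.001, 1.474]
contact_force: [-0.5, 1.4, 10.6]
grip_width: 0.0385
gripper_force: 59.4
```

>>> {"name": "move_arm", "arguments": {"plan": [[0,0,-25,0,0,0,-1],[0,0,-35,0,0,0,-1],[0,0,-35,0,0,0,-1],[42,8.2,0,0,0,0,-1],[42,8.2,0,0,0,0,-1],[42,8.2,0,0,0,0,-1],[42,8.2,0,0,0,0,-1],[42,8.2,0,0,0,0,-1],[42,8.2,0,0,0,0,-1],[42,8.2,0,0,0,0,-1],[42,8.2,0,0,0,0,-1],[42,8.2,0,0,0,0,-1]]}}

```text
clock: 15.45
position: [0.5614, 0.0017, 0.1159]
orientation: [3.141, -0.0, 1.474]
contact_force: [0.8, -0.7, -1.7]
grip_width: 0.0386
gripper_force: 60.9
```

>>> {"name": "move_arm", "arguments": {"plan": [[42,8.2,0,0,0,0,-1],[42,8.2,0,0,0,0,-1],[42,8.2,0,0,0,0,-1],[0,0,0,0,0,0,-1],[0,0,20,0,0,0,-1],[0,0,25,0,0,0,-1],[0,0,25,0,0,0,-1],[0,0,0,0,0,0,-1],[0,0,0,0,0,0,-1]]}}

```text
clock: 16.35
position: [0.598, 0.1227, 0.0462]
orientation: [3.141, 0.0, 1.474]
contact_force: [0.4, -0.4, -0.6]
grip_width: 0.039
gripper_force: 61.1
```

```bash
cat >> h.py <<'E'
def place(n,off,zt):
    """off: pillar minus TCP along world at grasp; 1 mm tool-y bias"""
    snapshot("wrist");s=state();t=np.array(MK[n])-off+.001*rot(s["orientation"])[:2,1]
    print(s["position"],s["orientation"],s["contact_force"]);print(tool(s,[*(t-s["position"][:2]),zt-s["position"][2]]).round(1))
E
python3 - <<'E'
from h import *
place("P3",np.array([0,.001]),.0315)
E
```

```text
[0.59835404 0.12278873 0.04680204] [ 3.14032430e+00 -1.97571756e-04  1.47361918e+00] [-0.03755376 -0.43161706 -2.32808701]
[ 0.3 -0.4 15.3]
```

>>> {"name": "move_arm", "arguments": {"plan": [[0.3,-0.4,6,0,0,0,-1],[0,0,5,0,0,0,-1],[0,0,2,0,0,0,-1],[0,0,1,0,0,0,-1],[0,0,1,0,0,0,-1],[0,0,0,0,0,0,-1],[0,0,0,0,0,0,-1]]}}

```text
clock: 17.1
position: [0.5974, 0.1232, 0.0317]
orientation: [-3.142, -0.0, 1.474]
contact_force: [-7.7, -0.5, 19.8]
grip_width: 0.0387
gripper_force: 63.5
```

>>> {"name": "move_arm", "arguments": {"plan": [[0,0,-0.5,0,0,0,0],[0,0,0,0,0,0,0.5],[0,0,0,0,0,0,1],[0,0,0,0,0,0,1],[0,0,0,0,0,0,1],[0,0,-20,0,0,0,1],[0,0,-40,0,0,0,1],[0,0,-40,0,0,0,1],[0,0,-40,0,0,0,1],[-20,0,-40,0,0,0,1],[-20,0,0,0,0,0,1],[0,0,0,0,0,0,1]]}}

```text
clock: 18.3
position: [0.5937, 0.0806, 0.2121]
orientation: [3.14, 0.001, 1.471]
contact_force: [1.1, -0.1, -0.4]
grip_width: 0.0858
gripper_force: 0.0
```

```bash
python3 - <<'E'
from h import *
s,im=check("P3","w7",["P4","P3"])
t=np.array(PL["P2"])-s["position"][:2];print(tool(s,[*t,0]))
E
```

```text
[0.59346832 0.08344862 0.21081549] [-3.14114670e+00 -2.39713759e-04  1.47321217e+00]
P4 px [319.  72.] pillar [0.6025 0.1884] err tool mm [ 0.3 -0.8  0. ]
P3 px [319. 143.] pillar [0.5965 0.1243] err tool mm [ 0.1 -0.5  0. ]
[-3.28079830e+02  9.54164116e+00 -8.29004241e-02]
```

P4 is within 0.9 mm of its mark and P3 within 0.5 mm. Next is P2.

>>> {"name": "move_arm", "arguments": {"plan": [[-41,1.2,0,0,0,0,1],[-41,1.2,0,0,0,0,1],[-41,1.2,0,0,0,0,1],[-41,1.2,0,0,0,0,1],[-41,1.2,0,0,0,0,1],[-41,1.2,0,0,0,0,1],[-41,1.2,0,0,0,0,1],[-41,1.2,0,0,0,0,1],[0,0,40,0,0,0,1],[0,0,45,0,0,0,1],[0,0,40,0,0,0,1],[0,0,0,0,0,0,1]]}}

```text
clock: 19.65
position: [0.5694, -0.2422, 0.0813]
orientation: [-3.134, -0.003, 1.474]
contact_force: [-0.2, -0.2, 0.6]
grip_width: 0.0857
gripper_force: 0.0
```

```bash
python3 - <<'E'
from h import *
near("P2",.013)
E
```

```text
[ 0.57071351 -0.2431481   0.08460416] [-3.13804165e+00 -1.06220702e-03  1.47422016e+00] px [321. 228.] seen [ 0.571  -0.2441]
move by first estimate [-0.9  0.6 71.6] by this view [-0.9  0.3 -0. ]
```

>>> {"name": "move_arm", "arguments": {"plan": [[-0.9,0.3,14,0,0,0,1],[0,0,18,0,0,0,1],[0,0,18,0,0,0,1],[0,0,12,0,0,0,1],[0,0,10,0,0,0,1],[0,0,0,0,0,0,1],[0,0,0,0,0,0,1]]}}

```text
clock: 20.45
position: [0.5718, -0.2452, 0.0147]
orientation: [3.141, 0.0, 1.474]
contact_force: [0.7, -0.2, -0.1]
grip_width: 0.0851
gripper_force: 0.0
```

>>> {"name": "move_arm", "arguments": {"plan": [[0,0,0,0,0,0,-1],[0,0,0,0,0,0,-1],[0,0,0,0,0,0,-1],[0,0,0,0,0,0,-1],[0,0,0,0,0,0,-1],[0,0,0,0,0,0,-1],[0,0,0,0,0,0,-1],[0,0,0,0,0,0,-1]]}}

```text
clock: 21.25
position: [0.5716, -0.245, 0.0145]
orientation: [3.141, 0.0, 1.474]
contact_force: [-0.9, -0.3, 7.4]
grip_width: 0.0312
gripper_force: 59.1
```

>>> {"name": "move_arm", "arguments": {"plan": [[0,0,-25,0,0,0,-1],[0,0,-30,0,0,0,-1],[0,0,-30,0,0,0,-1],[34,-1,0,0,0,0,-1],[34,-1,0,0,0,0,-1],[34,-1,0,0,0,0,-1],[34,-1,0,0,0,0,-1],[34,-1,0,0,0,0,-1],[34,-1,0,0,0,0,-1],[34,-1,0,0,0,0,-1],[34,-1,0,0,0,0,-1],[33,-1,0,0,0,0,-1]]}}

```text
clock: 22.45
position: [0.5921, 0.061, 0.0991]
orientation: [3.142, -0.0, 1.474]
contact_force: [0.9, 0.6, -0.9]
grip_width: 0.0317
gripper_force: 59.6
```

>>> {"name": "move_arm", "arguments": {"plan": [[0,0,0,0,0,0,-1],[0,0,20,0,0,0,-1],[0,0,20,0,0,0,-1],[0,0,20,0,0,0,-1],[0,0,0,0,0,0,-1],[0,0,0,0,0,0,-1]]}}

```text
clock: 23.05
position: [0.5922, 0.0591, 0.0395]
orientation: [-3.142, 0.0, 1.473]
contact_force: [-0.1, -1.1, 0.2]
grip_width: 0.0313
gripper_force: 59.7
```

```bash
python3 - <<'E'
from h import *
place("P2",np.array([0,.001]),.0245)
E
```

```text
[0.59251898 0.05918365 0.03995238] [3.14073354e+00 6.47582569e-05 1.47335984e+00] [ 0.34251203 -0.47434914 -1.19211745]
[ 0.3 -0.7 15.5]
```

>>> {"name": "move_arm", "arguments": {"plan": [[0.3,-0.4,6,0,0,0,-1],[0,0,5,0,0,0,-1],[0,0,2,0,0,0,-1],[0,0,1,0,0,0,-1],[0,0,0.7,0,0,0,-1],[0,0,0,0,0,0,-1],[0,0,0,0,0,0,-1]]}}

```text
clock: 23.8
position: [0.5917, 0.0598, 0.0247]
orientation: [-3.142, -0.0, 1.474]
contact_force: [-3.4, -0.1, 6.8]
grip_width: 0.0317
gripper_force: 60.6
```

>>> {"name": "move_arm", "arguments": {"plan": [[0,0,0,0,0,0,0],[0,0,0,0,0,0,0.5],[0,0,0,0,0,0,1],[0,0,0,0,0,0,1],[0,0,0,0,0,0,1],[0,0,-20,0,0,0,1],[0,0,-40,0,0,0,1],[0,0,-40,0,0,0,1],[0,0,-40,0,0,0,1],[0,0,-40,0,0,0,1],[0,0,0,0,0,0,1],[0,0,0,0,0,0,1]]}}

```text
clock: 25.0
position: [0.5919, 0.0599, 0.2048]
orientation: [3.141, -0.0, 1.474]
contact_force: [0.2, -0.2, -0.3]
grip_width: 0.0854
gripper_force: 0.0
```

```bash
python3 - <<'E'
from h import *
s,im=check("P2","w8",["P4","P3","P2"])
t=np.array(PL["P1"])-s["position"][:2];print(tool(s,[*t,0]))
E
```

```text
[0.59138952 0.05985805 0.20343551] [-3.14018536e+00  2.72921883e-04  1.47359339e+00]
P4 px [319.  44.] pillar [0.6024 0.1884] err tool mm [ 0.2 -0.9  0. ]
P3 px [319. 118.] pillar [0.5967 0.1244] err tool mm [ 0.2 -0.3  0. ]
P2 px [319. 183.] pillar [0.5908 0.0609] err tool mm [ 0.3 -0.1  0. ]
[-4.24365256e+02  2.15971966e+01  8.54250693e-02]
```

View pics/w8.png

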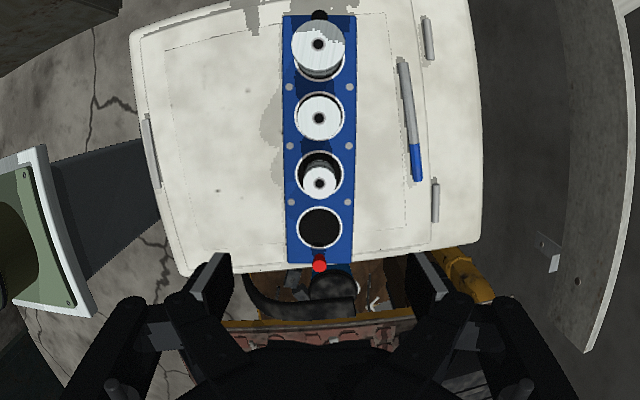

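The picture shows P4 (318,44), P3 (319,118) and P2 (319,183) standing on their marks. The last mark, at (319,228), is free beside the red post at (320,267). Now P1.

>>> {"name": "move_arm", "arguments": {"plan": [[-42.4,2.2,0,0,0,0,1],[-42.4,2.2,0,0,0,0,1],[-42.4,2.2,0,0,0,0,1],[-42.4,2.2,0,0,0,0,1],[-42.4,2.2,0,0,0,0,1],[-42.4,2.2,0,0,0,0,1],[-42.4,2.2,0,0,0,0,1],[-42.4,2.2,0,0,0,0,1],[-42.4,2.2,0,0,0,0,1],[-42.4,2.2,0,0,0,0,1],[0,0,40,0,0,0,1],[0,0,40,0,0,0,1]]}}

```text
clock: 26.35
position: [0.5718, -0.3657, 0.1225]
orientation: [3.142, 0.0, 1.472]
contact_force: [1.0, 0.6, -1.6]
grip_width: 0.0853
gripper_force: 0.0
```

>>> {"name": "move_arm", "arguments": {"plan": [[0,0,40,0,0,0,1],[0,0,0,0,0,0,1],[0,0,0,0,0,0,1]]}}

```text
clock: 26.65
position: [0.5725, -0.3645, 0.0848]
orientation: [-3.141, 0.0, 1.474]
contact_force: [0.3, -0.5, 1.4]
grip_width: 0.0852
gripper_force: 0.0
```

```bash
python3 - <<'E'
from h import *
near("P1",.008)
E
```

```text
[ 0.57302737 -0.36489201  0.08604203] [3.14027843e+00 1.16920154e-03 1.47364597e+00] px [318. 218.] seen [ 0.5717 -0.3647]
move by first estimate [ 0.3 -1.5 78. ] by this view [ 0.1 -1.3 -0. ]
```

>>> {"name": "move_arm", "arguments": {"plan": [[0.1,-1,18,0,0,0,1],[0,0,20,0,0,0,1],[0,0,18,0,0,0,1],[0,0,12,0,0,0,1],[0,0,9,0,0,0,1],[0,0,0,0,0,0,1],[0,0,0,0,0,0,1]]}}

```text
clock: 27.45
position: [0.5718, -0.3644, 0.0079]
orientation: [3.141, 0.001, 1.474]
contact_force: [-0.4, -0.5, -0.2]
grip_width: 0.0852
gripper_force: 0.0
```

>>> {"name": "move_arm", "arguments": {"plan": [[0,0,0,0,0,0,-1],[0,0,0,0,0,0,-1],[0,0,0,0,0,0,-1],[0,0,0,0,0,0,-1],[0,0,0,0,0,0,-1],[0,0,0,0,0,0,-1],[0,0,0,0,0,0,-1],[0,0,0,0,0,0,-1],[0,0,0,0,0,0,-1]]}}

```text
clock: 28.35
position: [0.5716, -0.3642, 0.0078]
orientation: [3.141, 0.0, 1.474]
contact_force: [-2.2, 1.2, 5.9]
grip_width: 0.0241
gripper_force: 58.8
```

```bash
python3 - <<'E'
from h import *
s=state();im=snapshot("wrist");cv2.imwrite("pics/w9.png",im[:,:,::-1]);print(s["position"],s["contact_force"])
E
```

```text
[ 0.5716383  -0.36423103  0.00777356] [-2.24164469  1.15013772  5.92438289]
```

View pics/w9.png

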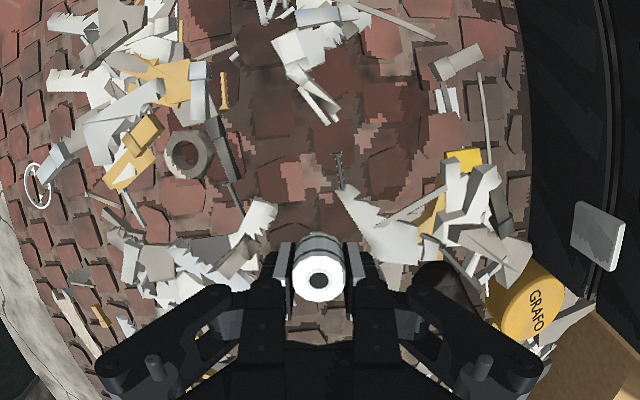

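P1 is held upright between the pads at (319,280). Carrying it over.

>>> {"name": "move_arm", "arguments": {"plan": [[0,0,-20,0,0,0,-1],[0,0,-30,0,0,0,-1],[0,0,-30,0,0,0,-1],[40,-2.4,0,0,0,0,-1],[40,-2.4,0,0,0,0,-1],[40,-2.4,0,0,0,0,-1],[40,-2.4,0,0,0,0,-1],[40,-2.4,0,0,0,0,-1],[40,-2.4,0,0,0,0,-1],[40,-2.4,0,0,0,0,-1],[40,-2.4,0,0,0,0,-1],[40,-2.4,0,0,0,0,-1]]}}

```text
clock: 29.6
position: [0.5849, -0.0021, 0.0875]
orientation: [3.141, -0.0, 1.474]
contact_force: [0.7, 0.4, -0.5]
grip_width: 0.024
gripper_force: 59.0
```

>>> {"name": "move_arm", "arguments": {"plan": [[0,0,0,0,0,0,-1],[0,0,20,0,0,0,-1],[0,0,20,0,0,0,-1],[0,0,15,0,0,0,-1],[0,0,0,0,0,0,-1],[0,0,0,0,0,0,-1]]}}

```text
clock: 30.2
position: [0.5851, -0.004, 0.0327]
orientation: [3.142, 0.0, 1.473]
contact_force: [0.3, -0.2, -0.2]
grip_width: 0.024
gripper_force: 59.0
```

```bash
python3 - <<'E'
from h import *
place("P1",np.array([0,-.0004]),.0178)
E
```

```text
[ 0.58532573 -0.00395554  0.03304465] [3.14080754e+00 1.16048120e-04 1.47344100e+00] [-0.19517964  0.20618393 -1.08641117]
[ 1.1 -0.1 15.2]
```

>>> {"name": "move_arm", "arguments": {"plan": [[0.6,0.2,6,0,0,0,-1],[0,0,5,0,0,0,-1],[0,0,2,0,0,0,-1],[0,0,1,0,0,0,-1],[0,0,0.7,0,0,0,-1],[0,0,0,0,0,0,-1],[0,0,0,0,0,0,-1]]}}

```text
clock: 30.95
position: [0.5852, -0.0032, 0.0179]
orientation: [-3.141, 0.0, 1.474]
contact_force: [-1.6, -0.3, 6.0]
grip_width: 0.0238
gripper_force: 59.7
```

>>> {"name": "move_arm", "arguments": {"plan": [[0,0,0,0,0,0,0],[0,0,0,0,0,0,0.5],[0,0,0,0,0,0,1],[0,0,0,0,0,0,1],[0,0,0,0,0,0,1],[0,0,-20,0,0,0,1],[0,0,-40,0,0,0,1],[0,0,-40,0,0,0,1],[0,0,-45,0,0,0,1],[0,0,-45,0,0,0,1],[40,0,0,0,0,0,1],[40,0,0,0,0,0,1]]}}

```text
clock: 32.15
position: [0.5935, 0.077, 0.209]
orientation: [3.139, -0.001, 1.472]
contact_force: [0.9, 0.3, -0.5]
grip_width: 0.0853
gripper_force: 0.0
```

```bash
python3 - <<'E'
from h import *
s,im=check("P1","w10",["P4","P3","P2","P1"])
cv2.imwrite("pics/sc2.png",snapshot("scene")[:,:,::-1])
E
```

```text
[0.59288764 0.08232037 0.20724026] [-3.14093644e+00 -2.75015866e-03  1.48006279e+00]
P4 px [320.  71.] pillar [0.6025 0.1882] err tool mm [ 0.1 -0.8  0. ]
P3 px [320. 143.] pillar [0.5966 0.1243] err tool mm [ 0.1 -0.4  0. ]
P2 px [320. 205.] pillar [0.5909 0.0608] err tool mm [ 0.2 -0.   0. ]
P1 px [319. 255.] pillar [ 0.5841 -0.0038] err tool mm [-0.6 -0.2 -0. ]
```

View pics/w10.png

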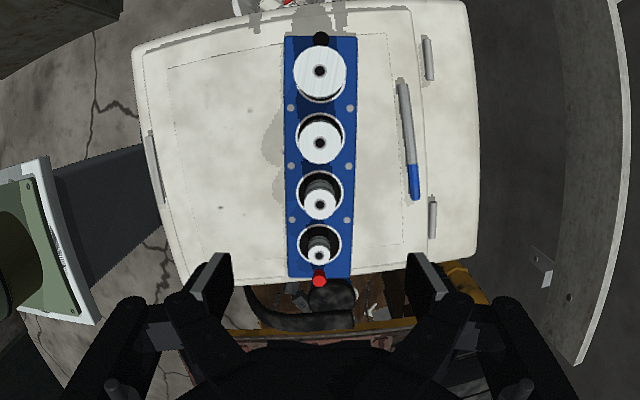

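View pics/sc2.png

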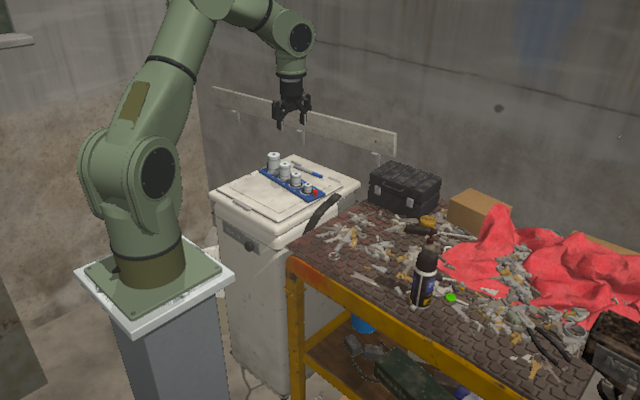

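All four pillars stand in order on their marks: the wrist view shows P4 to P1 at rows 71, 143, 205 and 255. The scene view shows the bottle upright at (425,280), and the gripper is clear of everything.

```bash
python3 -c "
from cell import *
print(job_done())"
```

```text
the job is handed in; nothing more can be done
None
```

The job is handed in: all four pillars stand upright on the rail, smallest next to the red post and largest next to the black, each measured within about 1 mm of its mark's centre, with the oil bottle still standing and about 32 s used.

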